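# Gauge a brass bar against a flip stop on a saw fence

### The arm

A 6-joint arm with a two-finger parallel gripper is mounted at the origin on the work surface. World frame = base frame: x ahead of the robot, y to its left, z up, the work surface at z = 0. Lengths are in mm, angles in rad, forces in N, time in s.
With the tool pointing down it reaches from about 400 to 925 mm from the base axis. Payload 12.5 kg.
Tool frame: the origin (TCP) lies on the centre line of the jaws, within the pads' length; the fingertips stand 25 mm ahead of it and the grasp point (between the pads) lies 6 mm ahead of it; z points along the fingers, y is the line along which they close (so a half turn about z gives the same grasp; the last joint's range is limited). The gripper opens to 95 mm and grips with 3 to 60 N. Pads are 20 mm wide; open, the fingers measure 119 mm over their backs; the gripper's body (75 mm by 180 mm) begins 59 mm behind the grasp point.
Start: joints at [-1.396, 0.491, 1.559, -0, 1.092, -0.106], TCP at [173.226, -600.533, 209.961] pointing down, gripper open.
Joint ranges: [-3.1, 3.1], [-0.84, 2.19], [0.05, 2.79], [-1.13, 4.28], [0.06, 2.93], [-2.69, 2.69]. Speed limits (rad/s): [2.22, 2.22, 2.79, 3.14, 3.14, 3.14].

### API

Orientations are given as a unit quaternion [w, x, y, z].
In Python, from workcell import bot, read_camera gives the robot as it stands. Calls block until the motion is done:
- bot.goto(position, orientation): joint-space move of the TCP to a pose.
- bot.servo_line(position, vel=150, orientation=None): straight line of the TCP; orientation=None keeps the orientation; vel is the mean speed in mm/s.
- bot.move_j(angles): joint-space move.
- bot.move_gripper(opening, strength=None): finger opening in mm; strength is the grip in N (None keeps the last); returns when the fingers have stopped.
- bot.pause(seconds).
- bot.solve_ik(position, orientation): joint angles nearest the present ones, or None.
- read_camera(name): name is "scene" or "top"; returns a dict with "pixels" (384x512x3 uint8, red, green, blue), "mtx" (3x3 intrinsics, pixels), "pose" (4x4, takes a point from camera to world coordinates). Camera axes: x right, y down, z forward; pixel columns grow to the right and rows downward; lengths in mm; the calibration is good to about 2 mm. A picture is of the moment at which its call begins. There is no depth.
A pose or a line that the arm cannot do raises bot.Unreachable and nothing moves.
- bot.job_done(): hands the job in, once; it reports no verdict.
Readings, each from a call of its own:
- bot.current_time_s(): time.
- bot.current_joint_positions(): joint angles.
- bot.current_joint_vel(): joint speeds.
- bot.current_effort(): joint torques, N m.
- bot.current_position(): TCP position.
- bot.current_tool_rot(): TCP orientation.
- bot.current_force(): force on the tool from outside, world axes, zero at the start.
- bot.current_ft_torque(): the same for the moment, N m.
- bot.current_grip_width(): finger opening in mm.
Only numpy, scipy, OpenCV 4.12 (cv2) and the standard library are available. Lean on these libraries where they do the work, as an engineer would, in place of code of your own. Each camera call takes 0.05 s, during which the arm holds its last target. There are 200 camera calls.

### The job

Flip the red-tabbed stop fully down on the saw fence, then slide the long brass bar along the fence until its end is pressed home against the stop's gauge screw, flat on the bed and flush along the fence; the screw is set differently each time, so feel for it with a slow, light push (5 to 10 N), as a hard push makes the stop's clamp slip. Then flip the stop right up out of the way without shifting the gauged bar, and leave the other tools and offcuts alone.

Things in the scene. Friction and masses are not known exactly. Their poses are not given: they have to be found in the camera images.
- fence_ref (a point): point on the front face (robot side) of the saw fence, at bed-top level, mid-length; aluminium fence 45 mm high, 28 thick, 460 long, fixed on a grey-faced bed whose top is 22 mm above the bench. Axes: y along the fence, x square into the fence away from the robot, z up. Bed: x -110 to 0 mm in front, y +-240. Steel guide blocks stand to 61 mm over the bed on the fence at the saw kerf, y = +5 mm
- stop_hinge (a point): centre of the flip stop's hinge pin (parallel to the fence), on a blue saddle clamped on top of the fence, 46 mm long, its top 76 mm above the bed; its place along the fence differs each time. The pin is 64 mm above the bed top and 14 mm behind the fence's face. Axes as the fence's
- flip_stop (a joint): angle of the stop's leaf, rad: 0 = fully down on its rest (arm level, pointing from the hinge towards the robot), 1.57 upright, 2.05 leaning back on its end rest. Stiff hinge: stays where put, about 2 N at the tab moves it. Leaf: arm 10 mm thick along the fence, 14 high; its 26 mm wide leg, when down, hangs 3 to 29 mm in front of the fence's face, to 3 mm above the bed
- stop_tab (a point): centre of the red finger tab at the end of the leaf's arm, 70 mm from the hinge pin, at the same y (leaf's mid-plane); 30 mm long along the arm, 12 thick along the fence, 16 across. When down it is 64 mm above the bed and 56 mm in front of the fence's face, overhanging the leg. It can be pinched from above, fingers closing along the fence, pushed, or lifted from below. Its y is along the hinge
- bar_mid (a point): centre of the brass bar, 16 x 160 x 16 mm (x, y, z), 0.27 to 0.43 kg, lying askew on the bed in front of the fence on the +y side of the stop, short of it; y runs along it. Flush, its centre is 8 mm in front of the fence's face; home, it is 80 mm from the gauge screw's end, 88 to 104 mm from the leaf's mid-plane. Sliding it takes about 1 to 3 N
- stop_block: the blue saddle carrying the flip stop, fixed on the fence; origin on the fence's face at bed level, in the leaf's mid-plane. The brass gauge screw (9 mm across) in the leaf's leg points to +y; with the leaf down it is 9 mm above the bed, 10 mm in front of the fence. Its flat end, where the bar's end bears, is 8 to 24 mm from the mid-plane, locked differently each time. Above 16 N the clamp slips
- offcut_a: brass offcut 16 x 45 x 16 mm on the bed, on the -y side of the stop, a bystander; origin at its underside's centre
- offcut_b: copper offcut 20 x 32 x 10 mm on the bench in front of the bed, a bystander; origin at its underside's centre
- hammer: hammer 260 mm long lying along its x, a bystander; origin at its middle, underside
- file: red-handled tool 200 mm long lying along its x, a bystander; origin at its middle, underside
- marker: red marker pen 135 mm long, 12 mm thick, lying along its x, a bystander; origin near its middle, underside
- g_clamp: blue G-clamp lying flat, 130 x 90 mm, 20 mm high, a bystander; origin at its middle, underside
- square: engineer's square, stock 70 mm, blade 105 mm, 12 mm high, a bystander; origin under the stock
- jar: amber glass jar with a steel cap, 56 mm across, 75 mm high, a bystander; origin at its underside's centre
Things that resemble listed ones, but are neither listed nor needed, are in the scene too. Of the things shaped like the part that bears bar_mid, the brass one is meant.

How it is judged (in metres and radians):
On the way, in this order (a step that is already met when the one before it is completed fails the run):
1. the stop is flipped fully down (value of joint flip_stop below 0.04 rad), for 0.2 s.
2. with the stop down, the bar lies flush along the fence and is pressed against the gauge screw with more than 2.5 N (contact force between bar and stop_block above 2.5 N and value of joint flip_stop below 0.06 rad and x of bar_mid in the frame of fence_ref above -0.0105 m and angle between the y axis of bar_mid and the y axis of fence_ref, either way round below 0.025 rad and z of bar_mid in the frame of fence_ref below 0.011 m), for 0.2 s.
3. the stop is flipped up, its arm at least about upright (value of joint flip_stop above 1.4 rad), for 0.2 s.
At the end, for the whole second after the job is handed in: the stop is up (above 1.4 rad); the bar still lies as gauged: at rest, flat on the bed, flush with the fence (centre within 2.5 mm of flush, within 0.025 rad of the fence), its centre 88 to 104 mm (give or take 1.5) from the leaf's mid-plane along the fence, where the gauge screw can put it (value of joint flip_stop above 1.4 rad and y of bar_mid in the frame of stop_tab between 0.0865 and 0.1055 m and x of bar_mid in the frame of fence_ref above -0.0105 m and angle between the y axis of bar_mid and the y axis of fence_ref, either way round below 0.025 rad and z of bar_mid in the frame of fence_ref below 0.011 m and linear speed of bar below 0.01 m/s); the robot touches nothing.
It fails at once if the stop is pushed by the bar with more than 16 N, so that its clamp would slip (contact force between bar and stop_block above 16 N).
It fails at once if the bar is shifted at its gauged place (faster than 20 mm/s) while the stop is not down (value of joint flip_stop above 0.1 rad and y of bar_mid in the frame of stop_tab below 0.1075 m and linear speed of bar above 0.02 m/s).
It fails at once if a bystander is moved by more than 20 mm (distance of any of offcut_a, offcut_b, hammer, file, marker, g_clamp, square, jar from where it was at the start of the episode above 0.02 m).
It also fails if it takes over 72 s, if anything falls off the work surface, if the arm or the gripper's body presses on something with over 40 N, if the wrist force passes 120 N, or if a joint passes its speed limit or range.

## Working session

There is one attempt and no reset: what is moved stays moved. The work goes in short steps, each a Python script; the robot and the scene stay as the last script left them, time stands still between calls to the robot, and variables do not carry over. Pictures are saved under pics/ and viewed, on a budget of 10 in all, crops included, one or two more only if the job needs it, and the job is handed in when it is done.

```bash
ls; mkdir -p pics; python3 - <<'E'
from workcell import bot, read_camera
import cv2, numpy as np
np.set_printoptions(suppress=True,precision=3)
for n in("scene","top"):
    c=read_camera(n); cv2.imwrite(f"pics/{n}0.png",cv2.cvtColor(c["pixels"],cv2.COLOR_RGB2BGR)); np.savez(f"{n}0.npz",**c)
    print(n,c["mtx"],c["pose"])
print(bot.current_time_s(),bot.current_tool_rot(),bot.current_force())
E
```

```text
pics
scene [[360.453   0.    262.641]
 [  0.    360.453 191.736]
 [  0.      0.      1.   ]] [[   0.798    0.456   -0.395  874.011]
 [   0.603   -0.619    0.503 -497.572]
 [  -0.015   -0.639   -0.769  878.127]
 [   0.       0.       0.       1.   ]]
top [[438.603   0.    251.901]
 [  0.    438.603 186.898]
 [  0.      0.      1.   ]] [[  -0.015   -0.993    0.116  348.487]
 [  -1.       0.014   -0.018   24.812]
 [   0.016   -0.116   -0.993 1278.584]
 [   0.       0.       0.       1.   ]]
0.1 [-0.    0.99  0.14 -0.  ] [-0.163 -0.784  0.022]
```

View pics/scene0.png

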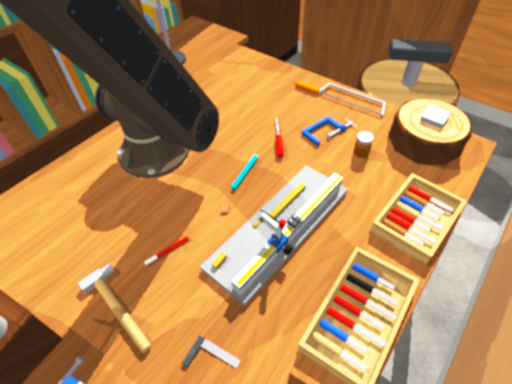

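View pics/top0.png

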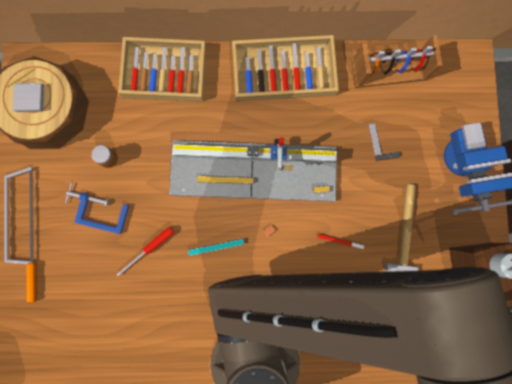

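The scene image shows the bed at about (280,235), with the stop's red and blue parts at about (280,235). In the top image the fence lies along row 150 and the stop is at (280,148). The long brass bar is at (225,180) and offcut_a at (321,189). I'll enlarge both views to confirm.

```bash
python3 - <<'E'
import cv2, numpy as np
t=cv2.imread("pics/top0.png")[128:212,160:350]; s=cv2.imread("pics/scene0.png")[160:305,195:355]
t=cv2.resize(t,None,fx=4,fy=4,interpolation=cv2.INTER_CUBIC)
cv2.imwrite("pics/ct.png",t); cv2.imwrite("pics/cs.png",cv2.resize(s,None,fx=4,fy=4,interpolation=cv2.INTER_CUBIC))
E
```

```text
(no output)
```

View pics/ct.png

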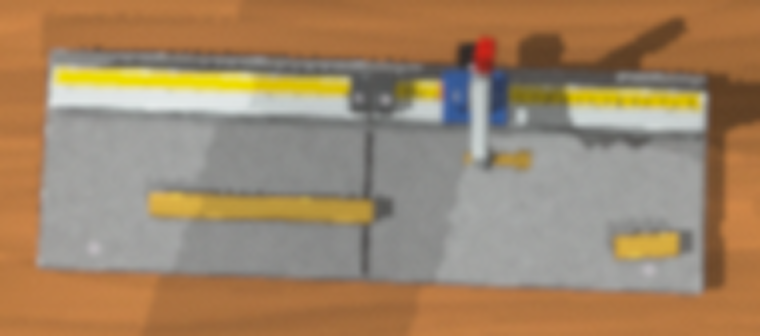

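View pics/cs.png

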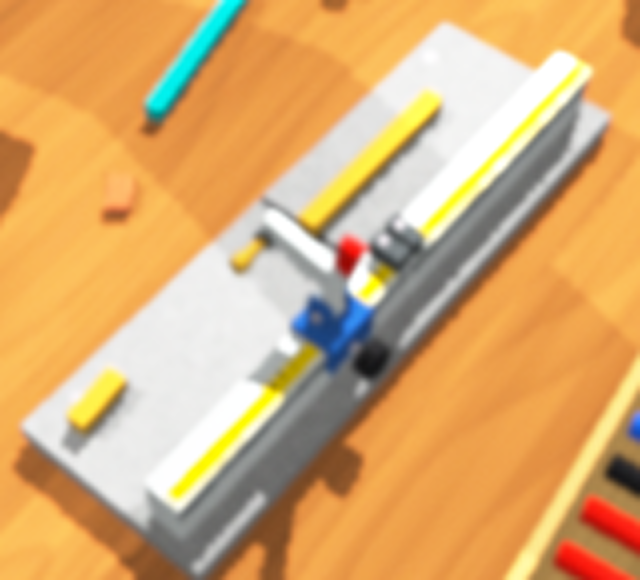

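The crops confirm the pieces (crop pixels). In the top crop the stop's red tab is at (484,55), leaning back and up, and the leg and screw are at (480..530,160). The long brass bar runs from (148,205) to (375,210), on the +y side. The other brass piece, at (648,244), is short and on the −y side, so it is offcut_a. The cyan stick is not brass. The long piece is therefore bar_mid. Next I'll turn these into positions.

```bash
cat > h.py <<'E'
import numpy as np, cv2
np.set_printoptions(suppress=True,precision=3)
def ray(c,uv):
    d=c["pose"][:3,:3]@np.linalg.solve(c["mtx"],[uv[0],uv[1],1.]); return c["pose"][:3,3],d
def plane(c,uv,z):
    o,d=ray(c,uv); return o+d*(z-o[2])/d[2]
def tri(c1,u1,c2,u2):
    A=[];b=[]
    for c,u in((c1,u1),(c2,u2)):
        o,d=ray(c,u); d=d/np.linalg.norm(d); P=np.eye(3)-np.outer(d,d); A.append(P);b.append(P@o)
    x,r,_,_=np.linalg.lstsq(np.vstack(A),np.hstack(b),rcond=None); return x,r
def mask(c,name,box):
    hsv=cv2.cvtColor(c["pixels"],cv2.COLOR_RGB2HSV); h,s,v=cv2.split(hsv)
    m={"red":((h<6)|(h>174))&(s>170)&(v>90),"brass":(h>17)&(h<27)&(s>140)&(v>90)}[name]
    o=np.zeros(m.shape,np.uint8); x0,y0,x1,y1=box; o[y0:y1,x0:x1]=m[y0:y1,x0:x1]
    n,l,st,ce=cv2.connectedComponentsWithStats(o); i=1+np.argmax(st[1:,4]); return l==i,ce[i],st[i]
E
python3 - <<'E'
from h import *
T=dict(np.load("top0.npz"));S=dict(np.load("scene0.npz"))
ct=lambda u,v:((u+.5)/4-.5+160,(v+.5)/4-.5+128)
cs=lambda u,v:((u+.5)/4-.5+195,(v+.5)/4-.5+160)
for n,p,z in[("bedFL",ct(39,267),22),("bedFR",ct(704,292),22),("fenTopFL",ct(48,108),67),("fenTopFR",ct(706,131),67),("sceneBedFL",cs(445,23),22),("sceneBedFR",cs(22,428),22),("fenTopFL s",cs(563,52),67),("fenTopFR s",cs(150,487),67)]:
    print(n,plane(T if p[1]<212 and 'ce' not in n and not n.endswith('s') else S,p,z))
mt,a,s1=mask(T,"red",(270,132,292,150)); ms,b,s2=mask(S,"red",(275,212,295,232)); print("tab",a,b,s1[4],s2[4],tri(T,a,S,b))
for c,box,n in((T,(190,165,262,195),"top"),(S,(265,180,310,220),"sc")):
    m,ce,st=mask(c,"brass",box); pts=np.argwhere(m)[:,::-1]; P=np.array([plane(c,p,38)[:2] for p in pts],np.float32)
    print("bar",n,ce,st,cv2.minAreaRect(P)[:2],P.mean(0),cv2.fitLine(P,cv2.DIST_L2,0,.01,.01).ravel()[:2])
# saddle (blue) top at z=22+76
print("saddleL/R",plane(T,ct(443,98),98),plane(T,ct(507,98),98))
print("leg",tri(T,ct(480,160),S,cs(268,215)))
E
```

```text
bedFL [476.868 239.78   22.   ]
bedFR [ 452.115 -238.234   22.   ]
fenTopFL [583.939 226.513  67.   ]
fenTopFR [ 561.798 -234.506   67.   ]
sceneBedFL [481.296 235.449  22.   ]
sceneBedFR [ 457.027 -241.258   22.   ]
fenTopFL s [590.811 224.212  67.   ]
fenTopFR s [ 568.961 -237.254   67.   ]
tab [280.429 141.036] [281.7   223.267] 28 30 (array([599.465, -72.958, 149.717]), array([4.246]))
bar top [225.023 179.51 ] [198 177  55   6 261] ((515.6140747070312, 79.17433166503906), (154.26031494140625, 13.241514205932617)) [515.628  79.11 ] [0.042 0.999]
bar sc [284.46  204.655] [270 186  35  33 113] ((521.9503784179688, 68.60062408447266), (152.71786499023438, 17.708738327026367)) [524.588  50.767] [0.094 0.996]
saddleL/R [581.516 -48.169  98.   ] [580.975 -92.03   98.   ]
leg (array([532.83 , -69.582, 132.496]), array([0.054]))
```

```bash
cat >> h.py <<'E'
from workcell import bot, read_camera
TH=-0.0495; O=np.array([576.,-2.,22.])
R=np.array([[np.cos(TH),-np.sin(TH),0],[np.sin(TH),np.cos(TH),0],[0,0,1]])
W=lambda p:O+R@np.asarray(p,float)          # fence frame -> world
Fr=lambda p:R.T@(np.asarray(p,float)-O)     # world -> fence frame
force=lambda:R.T@np.array(bot.current_force())
Q=[0,np.cos(TH/2),np.sin(TH/2),0]
Q2=[0,np.cos((TH+np.pi)/2),np.sin((TH+np.pi)/2),0]
YS=-69.5
def tab(q,y=YS,dz=0): return W([14-70*np.cos(q),y,64+70*np.sin(q)+6+dz])
def snap(n):
    for c in("scene","top"):
        d=read_camera(c); np.savez(f"{c}{n}.npz",**d); cv2.imwrite(f"pics/{c}{n}.png",d["pixels"][...,::-1])
E
python3 - <<'E'
from h import *
for q in(Q,Q2): print(bot.solve_ik(tab(1.78,dz=60),q),bot.solve_ik(tab(0),q), bot.solve_ik(W([-13,130,30]),q))
print(Fr(bot.current_position()))
bot.goto(tab(1.78,dz=80),Q if bot.solve_ik(tab(1.78,dz=80),Q) is not None else Q2)
bot.move_gripper(60,6)
print(bot.current_time_s(),force())
bot.servo_line(tab(1.78),vel=80)
print(bot.current_time_s(),force(),Fr(bot.current_position()))
snap(1)
i=cv2.imread("pics/scene1.png")[130:305,180:380]; j=cv2.imread("pics/top1.png")[110:212,190:350]
i=cv2.resize(i,(400,350),interpolation=cv2.INTER_CUBIC); j=cv2.resize(j,(400,255),interpolation=cv2.INTER_CUBIC)
o=np.zeros((350,800,3),np.uint8); o[:,:400]=i; o[:255,400:]=j; cv2.imwrite("pics/m1.png",o)
E
```

```text
[-0.23   0.453  1.596 -0.     1.093  1.391] [-0.259  0.506  1.933 -0.     0.703  1.361] [ 0.109  0.633  1.805 -0.     0.703  1.729]
[-0.23   0.453  1.596 -0.     1.093 -1.751] [-0.259  0.506  1.933 -0.     0.703 -1.78 ] [ 0.109  0.633  1.805 -0.     0.703 -1.413]
[-372.728 -617.5    187.426]
3.3 [0.223 0.223 0.465]
4.45 [ 0.427  0.262 -0.353] [ 28.804 -69.54  138.986]
```

View pics/m1.png

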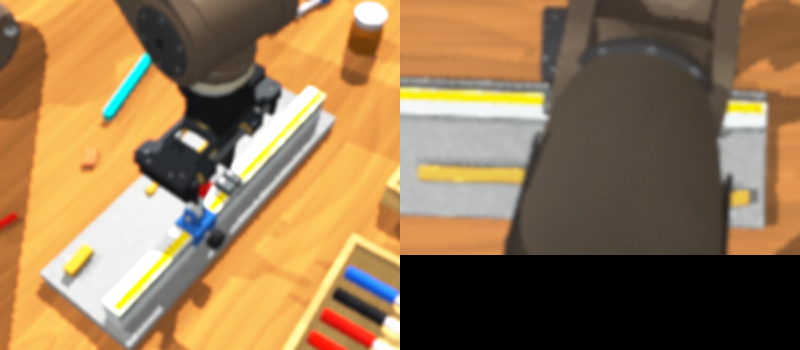

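The composite shows the gripper over the stop, with the red tab at about (203,190) between the fingers. I'll pinch it and swing it down.

```bash
python3 - <<'E'
from h import *
bot.move_gripper(0,8); print("grip",bot.current_grip_width(),force(),Fr(bot.current_position()))
if 8<bot.current_grip_width()<20:
    for q in np.linspace(1.78,0,11)[1:]:
        bot.servo_line(tab(q),vel=60); print(round(q,2),bot.current_time_s(),bot.current_grip_width(),force(),Fr(bot.current_position()))
E
```

```text
grip 11.570955472369151 [-0.38  -9.027 -0.523] [ 28.567 -70.938 138.489]
1.6 5.75 12.08260184698677 [-2.163 -8.565  1.013] [ 15.969 -70.911 140.023]
1.42 6.1083 11.692096574781218 [-1.729 -8.222  1.736] [  3.766 -70.891 139.639]
1.25 6.4667 11.752024591987702 [-1.907 -9.243  4.546] [ -8.302 -70.874 136.987]
1.07 6.825 11.669679279183708 [-3.616 -9.136  5.482] [-19.916 -70.847 131.912]
0.89 7.1833 12.311398374713926 [-4.384 -8.551  3.736] [-30.452 -70.801 124.693]
0.71 7.5417 12.047508564922092 [-3.364 -9.417  1.54 ] [-39.399 -70.742 115.823]
0.53 7.9 11.790822985236352 [ -3.588 -10.497   0.449] [-46.614 -70.726 105.555]
0.36 8.2583 11.893208380895468 [-2.659 -9.223 -0.941] [-51.948 -70.718  94.232]
0.18 8.6167 12.216159229043184 [ -2.652 -10.554  -1.573] [-55.169 -70.693  82.171]
0.0 8.975 11.936768854682482 [ -2.617 -10.386  -1.006] [-56.238 -70.704  69.73 ]
```

```bash
python3 - <<'E'
from h import *
y=YS
for y in(-70.3,-71.2):
    bot.servo_line(tab(0,y),vel=20); print(y,force(),Fr(bot.current_position()))
for dz in(-1,-2,-3,-4,-5,-6):
    bot.servo_line(tab(0,y,dz),vel=20); f=force(); print(dz,bot.current_time_s(),f,Fr(bot.current_position()))
    if f[2]>8: break
E
```

```text
-70.3 [-1.853 -6.178 -1.905] [-56.221 -70.803  69.845]
-71.2 [-0.223 -0.075 -2.762] [-56.221 -70.99   69.863]
-1 9.725 [-3.391  1.306  0.099] [-56.361 -71.009  68.956]
-2 9.975 [-5.364  1.951  2.321] [-56.309 -71.033  67.977]
-3 10.225 [-4.3    2.389  0.884] [-56.293 -71.022  66.908]
-4 10.475 [-4.448  1.919 -0.012] [-56.234 -71.031  65.909]
-5 10.725 [-4.103  2.345  0.223] [-56.161 -71.046  64.95 ]
-6 10.975 [-4.03   3.134  0.134] [-56.09  -71.047  63.944]
```

```bash
sed -i 's/^YS=.*/YS=-71.0/' h.py; python3 - <<'E'
from h import *
bot.move_gripper(30); print(force(),Fr(bot.current_position()))
bot.servo_line(W([-56,YS,115]),vel=120); bot.move_gripper(0); print(force())
f0=force()
for z in(104,*np.arange(101,91,-1)):
    bot.servo_line(W([-56,YS,z]),vel=25); f=force(); print(z,bot.current_time_s(),f,Fr(bot.current_position()))
    if f[2]-f0[2]>8: break
E
```

```text
[-0.379  0.611  0.4  ] [-55.904 -71.257  63.994]
[ 0.049 -0.252  0.455]
104 13.4083 [ 0.327 -0.441 -0.387] [-56.004 -71.013 103.924]
101 13.675 [-0.726 -1.432 -0.319] [-56.052 -70.999 100.887]
100 13.925 [ 0.069  0.511 -1.023] [-56.007 -71.     99.976]
99 14.175 [-0.196  0.332  0.516] [-56.018 -70.977  98.955]
98 14.425 [-0.011 -0.672  0.059] [-56.03  -70.992  97.933]
97 14.675 [-0.182  0.462 -0.319] [-56.048 -70.979  96.93 ]
96 14.925 [-0.083  0.335  0.13 ] [-56.032 -71.     95.94 ]
95 15.175 [-0.911  0.412 -0.048] [-56.03  -71.013  94.945]
94 15.425 [-0.153 -0.367  0.064] [-56.028 -70.979  93.935]
93 15.675 [-0.187 -0.015  0.786] [-56.01  -71.003  92.953]
92 15.925 [-0.536 -0.19  -0.242] [-56.039 -70.993  91.936]
```

```bash
python3 - <<'E'
from h import *
print(bot.current_grip_width())
snap(2)
i=cv2.imread("pics/scene2.png")[150:300,195:345]; cv2.imwrite("pics/m2.png",cv2.resize(i,(600,600),interpolation=cv2.INTER_CUBIC))
E
```

```text
0.2722671147836005
```

View pics/m2.png

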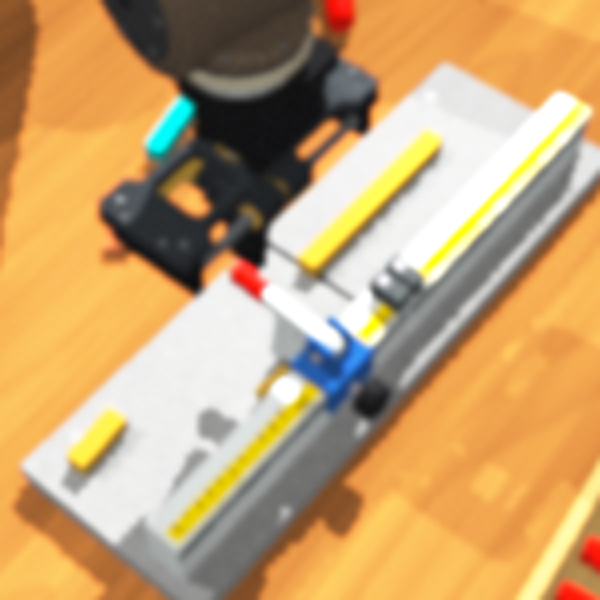

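The stop looks down, with the tab at crop (248,276). The closed fingers seem to be beside the tab instead of on it. I'll measure the tab position.

```bash
python3 - <<'E'
from h import *
S=dict(np.load("scene2.npz"))
m,ce,st=mask(S,"red",(250,210,264,227)); print(ce,st,Fr(plane(S,ce,86)),Fr(plane(S,ce,90)),Fr(plane(S,ce,94)))
T=np.linalg.inv(S["pose"])
for p in(W([-56,-71,64]),W([-56,-71,67]),W([-70,-71,64]),W([-71,-71,72]),W([-41,-71,72])):
    c=T[:3,:3]@p+T[:3,3]; u=S["mtx"]@c/c[2]; print(u[:2],(u[:2]-[195,150])*4)
E
```

```text
[256.568 218.73 ] [253 215   7   9  37] [-61.284 -66.177  64.   ] [-59.348 -68.268  68.   ] [-57.412 -70.358  72.   ]
[256.896 220.89 ] [247.584 283.562]
[256.865 220.243] [247.461 280.972]
[252.946 218.186] [231.786 272.745]
[252.558 216.254] [230.23  265.015]
[261.126 222.099] [264.506 288.394]
```

```bash
python3 - <<'E'
from h import *
S=dict(np.load("scene2.npz"))
T=np.linalg.inv(S["pose"])
i=cv2.resize(cv2.imread("pics/scene2.png")[180:240,225:290],None,fx=9,fy=9,interpolation=cv2.INTER_CUBIC)
for p,c in(([-56,-71,67],(0,255,0)),([-56,-71,92],(255,0,255)),([-46,-71,67],(255,255,0))):
    a=T[:3,:3]@W(p)+T[:3,3]; u=(S["mtx"]@a/a[2])[:2]; u=((u-[225,180]+.5)*9).astype(int); print(u); cv2.circle(i,tuple(int(x) for x in u),4,c,1)
cv2.imwrite("pics/m3.png",i); print(bot.current_tool_rot(),Q,bot.current_position(),W([-56,-71,92]))
E
```

```text
[291 366]
[288 317]
[317 384]
[-0.     1.    -0.025 -0.   ] [0, np.float64(0.9996937343843815), np.float64(-0.024747473257078142), 0] [516.551 -70.147 113.991] [516.556 -70.142 114.   ]
```

View pics/m3.png

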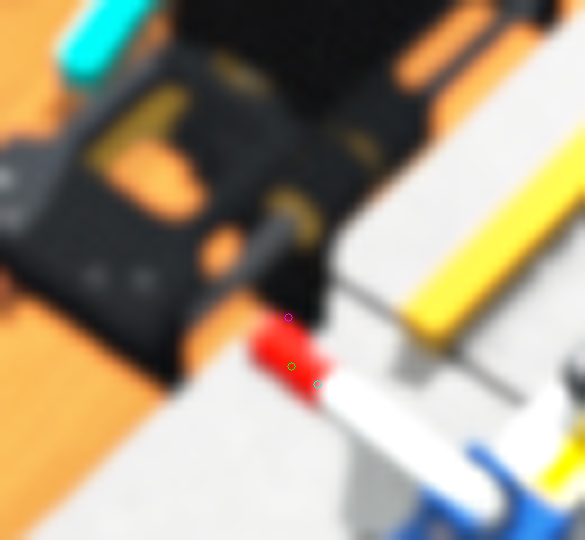

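```bash
python3 - <<'E'
from h import *
for z in(90,88,86,84):
    bot.servo_line(W([-56,YS,z]),vel=25); f=force(); print(z,bot.current_time_s(),f,Fr(bot.current_position()))
    if f[2]>4: break
E
```

```text
90 16.275 [ 0.699 -0.048  0.824] [-56.09  -70.994  89.866]
88 16.525 [ 0.224  0.4   -0.16 ] [-56.062 -70.985  87.865]
86 16.775 [ 0.269 -0.041  0.044] [-56.043 -71.004  85.878]
84 17.025 [-0.279 -0.748 -0.143] [-56.067 -70.989  83.875]
```

```bash
python3 - <<'E'
from h import *
snap(4)
i=cv2.resize(cv2.imread("pics/scene4.png")[185:245,230:290],None,fx=9,fy=9,interpolation=cv2.INTER_LANCZOS4)
cv2.imwrite("pics/m4.png",i)
S=dict(np.load("scene4.npz")); m,ce,st=mask(S,"red",(250,210,264,229)); print(ce,st)
E
```

```text
[256.515 219.364] [253 216   8   8  33]
```

View pics/m4.png

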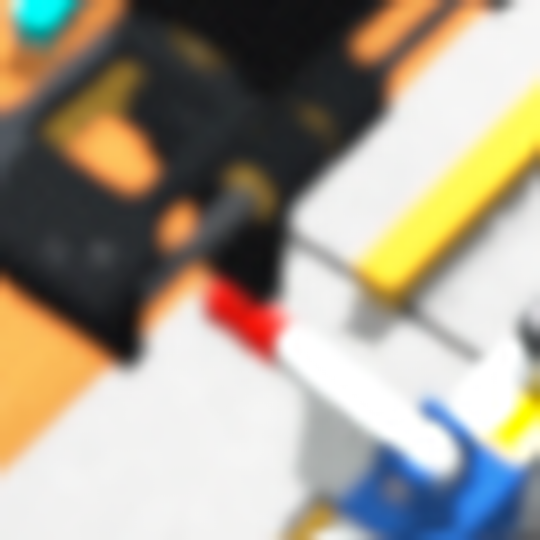

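```bash
python3 - <<'E'
from h import *
def feel(p,d,n,lim=2.5):
    p=np.array(p,float)
    for k in range(n):
        p=p+d; bot.servo_line(W(p),vel=30); f=force()
        if np.abs(f).max()>lim: break
    print(bot.current_time_s(),k,f,Fr(bot.current_position())); return p
p=feel([-56,YS,84],np.array([0,-2,0]),10)
bot.servo_line(W([-56,YS,84]),vel=60)
p=feel([-56,YS,84],np.array([2,0,0]),8)
bot.servo_line(W([-56,YS,84]),vel=60)
print(force())
E
```

```text
19.625 9 [0.243 0.133 0.516] [-55.989 -91.116  83.992]
22.1083 7 [-0.353 -0.208 -0.215] [-39.903 -70.991  83.993]
[ 0.211 -0.176  0.234]
```

```bash
python3 - <<'E'
from h import *
bot.servo_line(W([-56,YS,130]),vel=150)
bot.servo_line(W([-80,170,130]),vel=250); print(bot.current_time_s())
snap(5)
T=dict(np.load("top5.npz"));S=dict(np.load("scene5.npz"))
m,a,s1=mask(T,"red",(265,130,300,195)); m,b,s2=mask(S,"red",(248,205,295,232)); x,r=tri(T,a,S,b); print(a,s1,b,s2,x,Fr(x),r)
o=np.zeros((480,800,3),np.uint8)
o[:,:400]=cv2.resize(cv2.imread("pics/scene5.png")[190:262,235:295],(400,480),interpolation=cv2.INTER_CUBIC)
o[:,400:]=cv2.resize(cv2.imread("pics/top5.png")[128:200,250:310],(400,480),interpolation=cv2.INTER_CUBIC)
cv2.imwrite("pics/m5.png",o)
E
```

```text
24.1
[278.19  176.095] [277 172   3   9  21] [256.786 219.929] [253 217   8   7  28] [515.979 -69.095  88.866] [-56.627 -69.983  66.866] [0.326]
```

View pics/m5.png

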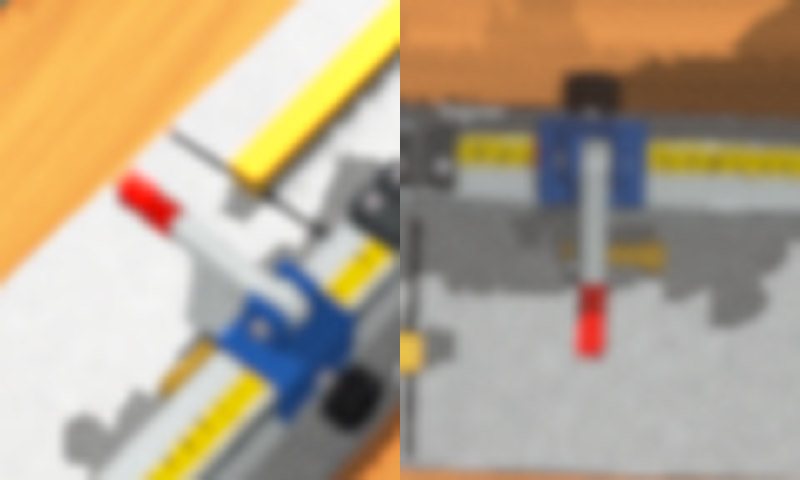

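Both views agree (9 pictures so far). The tab triangulates to (-56.6,-70,66.9) in the fence frame, which is the down position. Next I'll move in front of the bar and feel for the bed, which also checks the fingertip length, since my press from above felt nothing.

```bash
python3 - <<'E'
from h import *
T=dict(np.load("top5.npz"))
m,ce,st=mask(T,"brass",(180,165,262,195)); P=np.array([plane(T,p,38)[:2] for p in np.argwhere(m)[:,::-1]],np.float32)
print(st,[Fr([*p,38]).round(1) for p in cv2.boxPoints(cv2.minAreaRect(P))],Fr([*P.mean(0),38]))
print(bot.current_grip_width())
bot.servo_line(W([-88,76,60]),vel=200); bot.servo_line(W([-88,76,34]),vel=80)
f0=force()
for z in np.arange(32,14,-1.):
    bot.servo_line(W([-88,76,z]),vel=25); f=force()
    if abs(f[2]-f0[2])>2.5: break
print(z,bot.current_time_s(),f0,f,Fr(bot.current_position()))
E
```

```text
[219 177  34   6 167] [array([-71.4,   1. ,  16. ]), array([-57.3,   0.8,  16. ]), array([-56.4,  95.3,  16. ]), array([-70.5,  95.5,  16. ])] [-63.744  48.089  16.   ]
0.2904080645664398
15.0 29.9083 [ 0.498 -0.318 -0.348] [-0.357 -0.601  0.079] [-88.049  75.986  14.949]
```

```bash
python3 - <<'E'
from h import *
for z in np.arange(13.5,-9,-1.5):
    bot.servo_line(W([-88,76,z]),vel=40); f=force()
    if abs(f[2])>2.5: break
print(z,bot.current_time_s(),f,Fr(bot.current_position()))
snap(6)
o=np.zeros((400,800,3),np.uint8)
o[:,:400]=cv2.resize(cv2.imread("pics/scene6.png")[150:250,240:340],(400,400),interpolation=cv2.INTER_CUBIC)
o[:,400:]=cv2.resize(cv2.imread("pics/top6.png")[120:220,170:270],(400,400),interpolation=cv2.INTER_CUBIC)
cv2.imwrite("pics/m6.png",o)
E
```

```text
-4.5 33.1583 [-0.447 -0.099  3.614] [-87.881  76.005  -4.394]
```

View pics/m6.png

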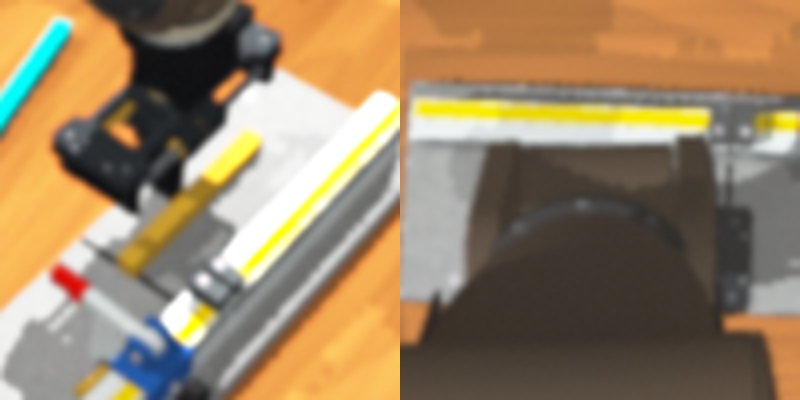

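The picture shows the closed fingers on the bed at crop (160,195), in front of the bar at (190,205). With the gripper closed, contact came at TCP z −4, so the tips retract when the jaws close (linkage fingers). That explains the earlier press that felt nothing. I'll work with the jaws open, and use both open fingers to square the bar to the fence.

```bash
python3 - <<'E'
from h import *
bot.servo_line(W([-88,78,45]),vel=120); bot.move_gripper(80,20); bot.servo_line(W([-88,78,30]),vel=80)
for z in np.arange(28.5,5,-1.5):
    bot.servo_line(W([-88,78,z]),vel=40); f=force()
    if f[2]>2.5: break
print("bed",z,bot.current_time_s(),f,Fr(bot.current_position()),bot.current_grip_width())
if z>15:
    zz=z+3
    bot.servo_line(W([-88,78,zz]),vel=40)
    bot.servo_line(W([-36,78,zz]),vel=40); print(force(),Fr(bot.current_position()),bot.current_time_s())
    for x in np.arange(-34,-16,1.5):
        bot.servo_line(W([x,78,zz]),vel=30); f=force(); print(x,f,Fr(bot.current_position())[0])
        if f[0]<-6.5: break
    print(bot.current_time_s())
E
```

```text
bed 6.0 39.5 [-0.53  -0.129  1.289] [-88.042  77.992   5.91 ] 80.06340624880507
```

```bash
python3 - <<'E'
from h import *
z=12
bot.servo_line(W([-88,105,z]),vel=80)
bot.servo_line(W([-36,105,z]),vel=45); print(force(),Fr(bot.current_position()),bot.current_time_s())
for x in np.arange(-34,-12,2):
    bot.servo_line(W([x,105,z]),vel=40); f=force(); print(x,f,Fr(bot.current_position()))
    if f[0]<-5: break
print(bot.current_time_s())
E
```

```text
[-0.721 -0.102  0.238] [-36.254 105.008  12.012] 41.3
-34 [ 0.442  0.187 -0.3  ] [-33.928 105.008  12.007]
-32 [ 0.674 -0.166 -0.244] [-31.873 104.983  12.012]
-30 [-0.355  0.613 -0.002] [-29.875 104.985  11.995]
-28 [-0.159  0.147 -0.311] [-27.892 105.015  11.989]
-26 [-0.72   0.156 -0.116] [-25.863 104.988  12.026]
-24 [ 0.598 -0.111  0.398] [-23.883 104.997  11.987]
-22 [ 0.179 -1.221 -0.558] [-21.896 104.993  12.001]
-20 [ 0.12  -0.362  0.403] [-19.868 104.978  12.   ]
-18 [-0.013  0.569  0.086] [-17.898 104.978  11.995]
-16 [-0.368 -0.456 -0.452] [-15.897 104.995  11.991]
-14 [-0.214 -0.731  0.469] [-13.879 105.006  11.993]
44.05
```

```bash
python3 - <<'E'
from h import *
bot.servo_line(W([-56,60,85]),vel=250); bot.servo_line(W([-57,-25,74]),vel=200)
for z in (71,69,68,67,66,65,64):
    bot.servo_line(W([-57,-25,z]),vel=40); f=force(); print(z,f,Fr(bot.current_position())[2])
    if f[2]>5: break
print(bot.current_time_s())
E
```

```text
71 [ 1.753 27.431 -0.723] 69.06619814588365
69 [-0.407 27.582 -1.584] 67.09066367615844
68 [ 0.158 27.309  1.527] 66.15573544453831
67 [-1.554 27.95   0.622] 65.21687204829236
66 [-2.683 28.247  7.822] 64.72517211534405
46.4083
```

```bash
python3 - <<'E'
from h import *
print(Fr(bot.current_position()))
snap(7)
cv2.imwrite("pics/m7.png",cv2.resize(cv2.imread("pics/scene7.png")[140:290,205:345],(746,800))[:600])
E
```

```text
[-57.677 -21.506  64.725]
```

View pics/m7.png

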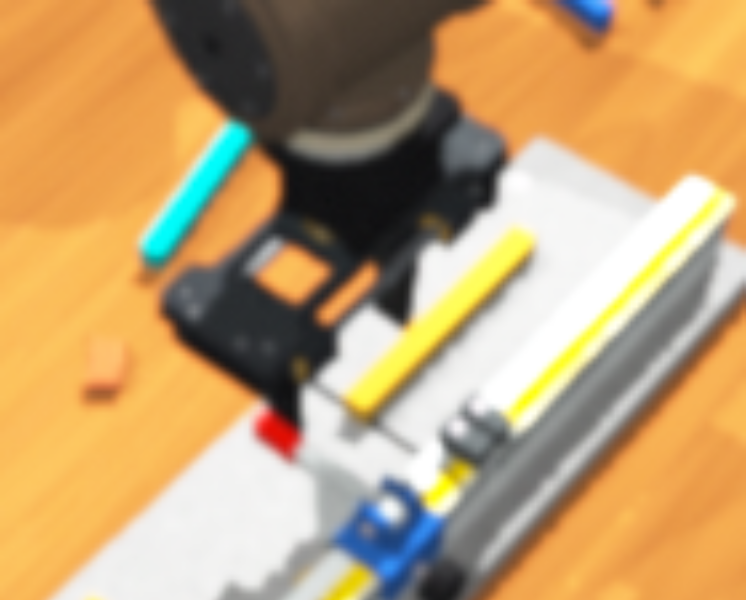

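```bash
python3 - <<'E'
from h import *
bot.servo_line(W([-57,-21,84]),vel=150); bot.servo_line(W([-57,-29,84]),vel=100)
bot.servo_line(W([-57,-29,73]),vel=100); print(force())
for z in (71,69,68,67,66,65,64,62,60):
    bot.servo_line(W([-57,-29,z]),vel=60); f=force(); print(z,f,Fr(bot.current_position()))
    if f[2]>6: break
print(bot.current_time_s())
E
```

```text
[-0.26  -0.281 -0.603]
71 [-1.045 -0.471 -0.014] [-56.979 -28.97   71.107]
69 [-0.026  0.015 -0.345] [-57.005 -28.985  68.99 ]
68 [-0.296  0.659  0.402] [-57.009 -28.997  67.951]
67 [-1.577 -0.108  7.873] [-56.932 -29.001  67.453]
48.2917
```

Contact came at TCP 67.5, so the tip was at 72, exactly the top of the tab when it is down, and it felt firm. The stop is down on its rest. The true fingertip is about 4.4 mm behind the reported TCP. Now I'll push the bar.

```bash
python3 - <<'E'
from h import *
bot.servo_line(W([-70,-10,82]),vel=250); bot.servo_line(W([-92,92,35]),vel=250)
bot.servo_line(W([-92,92,2]),vel=120); print(force(),bot.current_time_s())
bot.servo_line(W([-36,92,2]),vel=60); print(force(),bot.current_time_s())
for x in np.arange(-34,-12,1.5):
    bot.servo_line(W([x,92,2]),vel=40); f=force(); print(x,f,Fr(bot.current_position()))
    if f[0]<-6: break
print(bot.current_time_s())
E
```

```text
[ 0.205 -0.368  0.264] 49.5833
[-0.057 -1.27   0.316] 50.6667
-34.0 [-1.541 -0.179  1.11 ] [-33.979  91.999   1.971]
-32.5 [-1.299  0.1   -0.107] [-32.447  92.021   1.96 ]
-31.0 [-1.029 -0.329 -0.02 ] [-30.82   91.986   1.968]
-29.5 [-2.998  0.892  0.622] [-29.467  92.024   1.964]
-28.0 [-7.771  1.252  4.913] [-29.267  92.02    1.898]
51.9167
```

```bash
python3 - <<'E'
from h import *
bot.servo_line(W([-34,94,2]),vel=80); bot.servo_line(W([-34,110,28]),vel=200)
bot.servo_line(W([-17,217,26]),vel=300); bot.servo_line(W([-17,217,2]),vel=120); print(bot.current_time_s(),force())
bot.servo_line(W([-17,190,2]),vel=80);print(bot.current_time_s(),force())
bot.servo_line(W([-17,167,2]),vel=60); print(bot.current_time_s(),force())
ok=0
for y in np.arange(165.5,137,-1.5):
    bot.servo_line(W([-17,y,2]),vel=40); f=force(); print(y,f.round(1),Fr(bot.current_position())[1].round(2))
    if f[1]>5: ok=1;break
print(ok,bot.current_time_s())
E
```

```text
53.325 [-0.603  0.077 -0.197]
53.8083 [ 0.615 -0.254 -0.316]
54.3417 [-0.079 -0.088 -0.143]
165.5 [-0.7 -0.3 -0.1] 165.58
164.0 [ 0.5  1.7 -0.4] 164.04
162.5 [-0.2  1.   0.1] 162.45
161.0 [-0.5  1.9  0. ] 160.88
159.5 [ 0.2  1.5 -0.4] 159.39
158.0 [ 0.4  0.7 -0. ] 157.88
156.5 [0.2 2.2 0.4] 156.38
155.0 [-0.5  1.3  0.2] 154.9
153.5 [-0.5  1.4  0.2] 153.39
152.0 [0.4 0.5 0.8] 151.88
150.5 [0.8 2.3 0. ] 150.39
149.0 [-0.5  1.4  0.7] 148.89
147.5 [-0.2  0.8  1.1] 147.4
146.0 [-0.   0.8  0. ] 145.89
144.5 [-1.2  0.5  0.3] 144.4
143.0 [-0.5  4.2  0.6] 143.12
141.5 [-0.8 10.4  1.2] 142.4
1 58.5917
```

```bash
python3 - <<'E'
from h import *
bot.pause(0.25); print(force())
bot.servo_line(W([-17,147,2]),vel=30); bot.servo_line(W([-30,135,50]),vel=250)
bot.servo_line(W([-59,YS,85]),vel=300); bot.servo_line(W([-59,YS,50]),vel=120); print(bot.current_time_s(),force())
bot.move_gripper(0,12); print("grip",bot.current_grip_width(),force(),bot.current_time_s())
arc=lambda q:W([11-70*np.cos(q),YS,50+70*np.sin(q)])
for q,v in[(.08,15),(.2,20),(.45,60),(.7,80),(.95,80),(1.2,80),(1.45,80),(1.7,80)]:
    bot.servo_line(arc(q),vel=v); print(q,bot.current_time_s(),bot.current_grip_width().__round__(1),force())
E
```

```text
[ 0.548 10.17   1.341]
60.825 [-0.406  0.105  0.321]
grip 11.715213785696324 [ 0.214 -0.183 -0.229] 61.9
0.08 62.425 12.1 [ 1.043 -0.087 -0.497]
0.2 62.9917 11.8 [-0.836 -0.486  0.306]
0.45 63.4333 11.9 [-1.073  0.855  3.608]
0.7 63.8 12.0 [-0.079 -0.381  3.574]
0.95 64.1667 12.1 [-0.457 -0.094  5.424]
1.2 64.5333 11.9 [ 1.061 -0.808  2.74 ]
1.45 64.9 11.6 [ 0.279 -2.332  3.139]
1.7 65.2667 11.6 [ 0.714 -2.559  4.609]
```

```bash
python3 - <<'E'
from h import *
bot.servo_line(W([11-70*np.cos(1.85),YS,50+70*np.sin(1.85)]),vel=60); print(bot.current_time_s(),bot.current_grip_width())
bot.move_gripper(40); bot.servo_line(W([30,YS,185]),vel=200)
bot.servo_line(W([-130,-200,190]),vel=350); print(bot.current_time_s(),force())
snap(8)
T=dict(np.load("top8.npz"));S=dict(np.load("scene8.npz"))
try:
    m,a,s1=mask(T,"red",(265,130,300,195)); m,b,s2=mask(S,"red",(248,205,295,232)); x,r=tri(T,a,S,b); print(s1,s2,Fr(x),r)
except Exception as e: print(e)
m,ce,st=mask(T,"brass",(190,157,285,190)); P=np.array([plane(T,p,38)[:2] for p in np.argwhere(m)[:,::-1]],np.float32)
print(st,[Fr([*p,38]).round(1) for p in cv2.boxPoints(cv2.minAreaRect(P))])
o=np.zeros((420,800,3),np.uint8)
o[:,:400]=cv2.resize(cv2.imread("pics/scene8.png")[165:270,230:330],(400,420),interpolation=cv2.INTER_CUBIC)
o[:,400:]=cv2.resize(cv2.imread("pics/top8.png")[110:215,200:300],(400,420),interpolation=cv2.INTER_CUBIC)
cv2.imwrite("pics/m8.png",o)
E
```

```text
65.5917 11.96203813634296
67.5167 [-0.008  0.093 -0.5  ]
[279 142   5   7  26] [276 217   5   9  35] [ 16.733 -70.598 129.519] [5.782]
[220 159  54   6 250] [array([-17.4, -57.5,  16. ]), array([ -4. , -57.5,  16. ]), array([-3.7, 94.9, 16. ]), array([-17.1,  94.9,  16. ])]
```

View pics/m8.png

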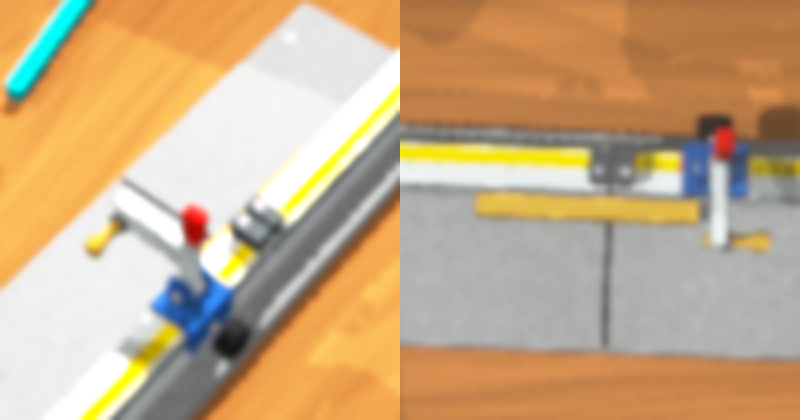

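The final view shows the tab standing just past upright (about 1.65 rad). The bar is flush, parallel to the fence within about 0.002 rad, with its centre about 89–90 mm from the leaf. The arm is clear, so I'm handing in.

```bash
python3 -c "
from workcell import bot
bot.job_done(); print(bot.current_time_s())"
```

```text
the job is handed in; nothing more can be done
the job is handed in; nothing more can be done
```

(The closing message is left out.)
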